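Turn the thread carousel to the reel and wedge it fast

TASK

Turn the thread carousel by pushing the pegs on its rim, without touching the thread cones or the reel, until the flanged reel stands squarely opposite the thread guide. Then slide the wooden wedge, flat on the table and thin end first, under the rim from whichever side is free and drive it straight in towards the middle until it jams and goes no further, so that the carousel is locked with the reel still at the guide. Leave the bowl, the jar and the magnifier where they are.

Things in the scene. Friction and masses are not known exactly. Their poses are not given: they have to be found in the camera images.
- foot: Fixed foot of the thread carousel; origin on the turning axis at table height, z up; its -x axis points from the axis to the thread guide, which is the front. A wooden hub 90 mm across, and a flat arm 34 mm wide and 10 mm high that runs under the disc along -x to 205 mm from the axis. A fixed clear acrylic cabinet, 171 mm tall with the hoop on it, stands at least 90 mm beyond the disc's far rim
- disc: Carousel's plywood disc, 300 mm across, underside 22 mm and top 36 mm above the table; origin on the axis at table height, -x points to the reel. Turns without end both ways; bearing friction about 0.5 N at the rim, stays where left. 12 upright pegs, 12 mm thick, tops 72 mm above the table, stand 138 mm from the axis, 30 degrees apart, the nearest 15 degrees either side of the reel's direction
- guide_eye (a point): Centre of the brass eye of the thread guide: a slim fixed post at the outer end of the foot's arm, 190 mm from the axis, carrying a wire eye 28 mm across; 80 mm tall in all, the eye's centre 66 mm above the table
- reel_mid (a point): Middle of the wooden flanged reel, 80 mm from the axis, 66 mm above the table; it travels round with the disc. Of six thread holders fixed on the disc 60 degrees apart it is the only one with two flat round flanges (60 mm across, top 97 mm above the table); the other five are tapered cones
- cones: The five tapered thread cones together, each 50 mm across at the foot and 80 mm from the axis, tops 96 mm above the table; origin on the turning axis at table height; turns with the disc
- reel: The flanged reel; origin at the centre of its underside, on the disc; its -x axis points straight out from the turning axis
- wedge_mid (a point): Loose wooden wedge, 130 mm long, 40 mm wide, flat underneath, about 85 g; this point is the centre of its length and width, 10 mm above its underside; +x points along it to the thin end. 3 mm high at the thin end, rising evenly to 38 mm at the thick, square-cut end (20 mm at the middle). Pushed straight in under the disc's rim it jams with about 71 mm of its length inside the rim
- wedge_tip (a point): Middle of the wedge's thin end edge, 65 mm from its middle along +x
- bowl: Loose empty white ceramic bowl, 112 mm across the rim, 48 mm tall; origin at the centre of its underside
- jar: Loose closed glass jar, 58 mm across, 78 mm tall; origin at the centre of its underside
- magnifier: Loose magnifier lying flat, about 195 mm long, 12 to 16 mm high: +x points along it to the lens, whose brass ring is 84 mm across and centred 55 mm from the origin; the wooden handle points to -x and ends 100 mm from the origin
There are look-alikes about, which are no part of the job. Of the things that look like the part that bears wedge_mid, take the one that is farthest to the robot's left at the start.

How it is judged:
By the outcome, as a careful person would: the job done as asked, in the order asked, and still so for the second after the job is handed in, with the robot touching nothing.
It also fails if it takes over 72 s, if anything falls off the work surface, if the arm or the gripper's body presses on something with over 40 N, if the wrist force passes 120 N, or if a joint passes its speed limit or range.

ROBOT

A 7-joint arm with a two-finger parallel gripper is mounted at the origin on the work surface. World frame = base frame: x ahead of the robot, y to its left, z up, the work surface at z = 0. Lengths are in mm, angles in degrees, forces in N, time in s.
With the tool pointing down it reaches from about 425 to 875 mm from the base axis. Payload 4.7 kg.
Tool frame: the origin (TCP) lies midway between the tips of the shut fingers; the grasp point (between the pads) lies 19 mm behind it (env.grasp_offset is the distance from the TCP to the grasp point, in mm); z points along the fingers, y is the line along which they close (so a half turn about z gives the same grasp; the last joint's range is limited). The gripper opens to 87 mm and grips with 3 to 60 N. Pads are 19 mm wide; open, the fingers measure 117 mm over their backs; the gripper's body (75 mm by 190 mm) begins 51 mm behind the grasp point.
Start: joints at [67.844, 18.392, -4.016, 83.108, 1.295, 78.541, -3.26], TCP at [253.583, -598.516, 222.587] pointing down, gripper open.
Joint ranges: [-163.93, 163.93], [-17.29, 119.83], [-79.2, 71.16], [3.27, 140.29], [-89.18, 269.18], [5.43, 117.66], [-154.24, 154.24]. Speed limits (degrees/s): [147.25, 147.25, 180, 180, 180, 180, 180].

INTERFACE

Orientations are given as a 3x3 rotation matrix whose columns are the frame's x, y, z axes.
In Python, from workcell import env, imaging gives the robot as it stands.
- The arm moves only by the tool apply_moves, never from a script. Its argument "motion" is a list of rows, each a list of 4 numbers: the shift along the tool's x, y, z in units of 30 mm (1.0 is 30 mm), then the turn about the tool's z in units of 10 degrees (1.0 is 10 degrees). In form: [[x, y, z, twist], ...]. A call has 1 to 8 rows; each row shifts and turns the commanded pose from where the row before left it, along the tool's axes as they then stand; what a row does not reach is not made up. A row lasts 1/8 s, in which the tool goes at most 62.5 mm and 10.7 degrees, less where a joint would pass 70% of its speed; a pose out of reach is approached as far as the arm can. A call is refused whole if a number of a shift passes 1 or a number of a turn 1, either way. A call with a gripper value outside its range is refused whole. "gripper" is the gripper command: -1 is fully open, 1 is shut, values between are in proportion, set as the call begins (left out, the last holds). The fingers move at their own pace and stop on an object; "grip_force" is the grip in N (left out, the last holds). Time passes only in rows, so rows that do not move let the fingers close. It gives the time, the measured TCP pose, the force, the opening and the grip force at its end, in the units of the state.
- env.read_state(): the state, without advancing time (a new reading comes with each control period).
- imaging.grab_frame(name): name is "scene" or "side" or "wrist"; returns the picture (420x560x3 uint8, blue, green, red); there is no depth.
- imaging.get_calibration(name): a dict with "fov_y" (degrees; the focal length in pixels is half the picture's height over the tangent of half this angle, whatever the lens; pixels are square), "cx", "cy" (the principal point, pixels), "k1" (the pictures are not rectified: a ray, as slopes to the right and down, at radius r is drawn at 1 + k1 r^2 times it, then the intrinsics apply), "rvec" (rotation vector, rad) and "tvec" (3), from world to camera coordinates, as OpenCV has them. Camera axes: x right, y down, z forward; pixel columns grow to the right and rows downward; lengths in mm; the calibration is good to about 2 mm. A picture is of the moment at which its call begins: read the wrist's pose just before it. get_calibration takes no time and is no camera call; for the wrist camera it gives the pose at the moment of the call.
- env.finish_job(): hands the job in; it is judged then, once.
The state is a dict: "clock": time; "joints": joint angles; "qd": joint speeds; "effort": joint torques, N m; "position": TCP position; "eef_rot": TCP orientation; "force": force on the tool from outside, world axes, zero at the start; "moment": the same for the moment, N m; "opening": finger opening in mm; "grip_force": force on a finger pad.
Only numpy, scipy, OpenCV 4.12 (cv2) and the standard library are available. Lean on these libraries where they do the work, as an engineer would, in place of code of your own. Each camera call takes 0.05 s, during which the arm holds its last target. There are 200 camera calls.

## Working session

There is one attempt and no reset: what is moved stays moved. The work goes in short steps, Python scripts to look and compute and a tool call to move; the robot and the scene stay as the last step left them, time stands still between calls to the robot, and variables do not carry over. Pictures are saved under pics/ and viewed, at most 10 in all, crops included, and the job is handed in when it is done.

Besides the shell and the picture viewer there is one more tool, called by a JSON object that holds its "name" and its "arguments", one argument or row to a line. apply_moves: Moves the arm, as the interface text tells. Its arguments: {"type":"object","properties":{"motion":{"type":"array","items":{"type":"array","items":{"type":"number"}}},"gripper":{"type":"number"},"grip_force":{"type":"number"}},"required":["motion"]}

```bash
ls; mkdir -p pics; cat > h.py <<'E'
import numpy as np, cv2
from workcell import env, imaging
def cal(n):
    c=imaging.get_calibration(n); f=210/np.tan(np.radians(c["fov_y"]/2))
    R=cv2.Rodrigues(np.array(c["rvec"],float))[0]; t=np.array(c["tvec"],float).ravel()
    return c,f,R,t
def ray(c4,u,v):
    c,f,R,t=c4; x=(u-c["cx"])/f; y=(v-c["cy"])/f; rd=np.hypot(x,y); r=rd
    for _ in range(20): r=rd/(1+c["k1"]*r*r)
    s=r/rd if rd>0 else 1
    return -R.T@t, R.T@np.array([x*s,y*s,1])
def plane(c4,u,v,z):
    o,d=ray(c4,u,v); return o+d*(z-o[2])/d[2]
def proj(c4,p):
    c,f,R,t=c4; q=R@np.array(p,float)+t; x,y=q[0]/q[2],q[1]/q[2]; k=1+c["k1"]*(x*x+y*y)
    return np.array([c["cx"]+f*x*k,c["cy"]+f*y*k])
E
python3 - <<'E'
from h import *
for n in ("scene","side"):
    im=imaging.grab_frame(n); cv2.imwrite(f"pics/{n}0.png",cv2.resize(im,(784,588))); cv2.imwrite(f"raw_{n}0.png",im)
    c=cal(n); print(n,c[0]["fov_y"],c[0]["k1"],(-c[2].T@c[3]).round())
print(env.read_state()["clock"],np.round(env.read_state()["eef_rot"],2))
E
```

```text
pics
scene 47.20703751157119 0.01533404244470383 [1067.  -72.  675.]
side 51.68941668522966 -0.10651493135970469 [340. 499. 622.]
0.1 [[ 0.92  0.39 -0.  ]
 [ 0.39 -0.92  0.  ]
 [-0.   -0.   -1.  ]]
```

View pics/scene0.png

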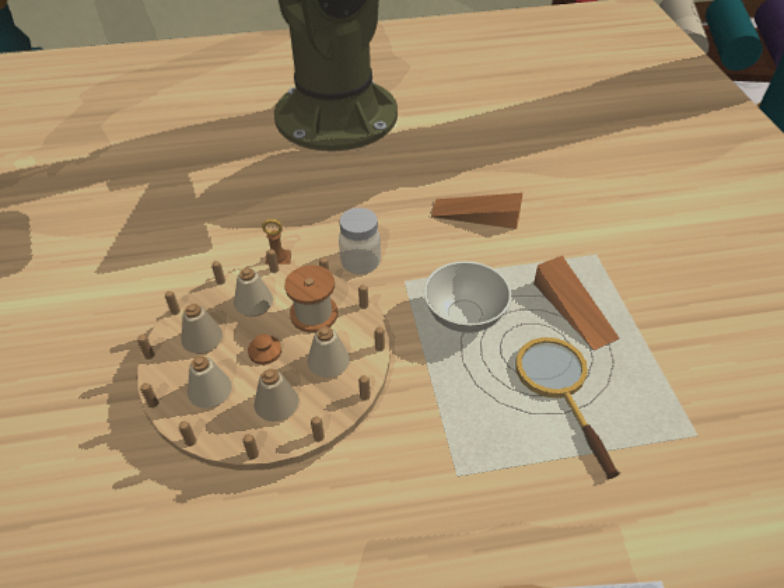

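View pics/side0.png

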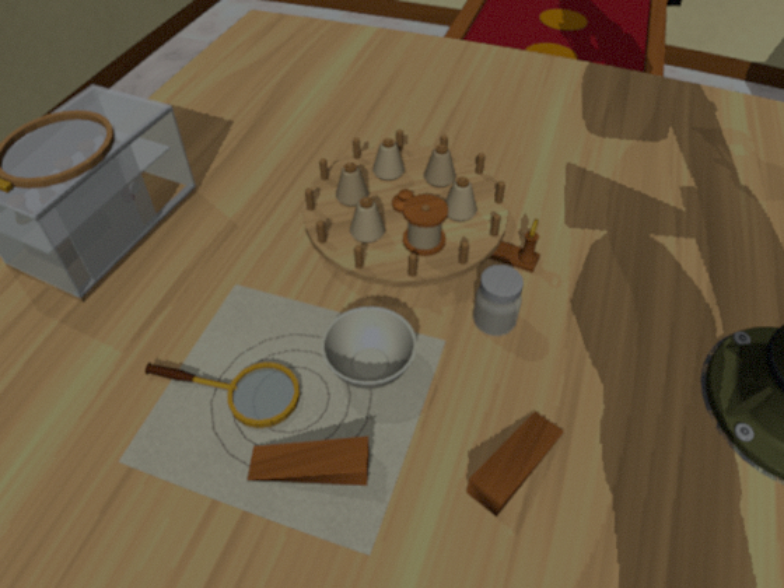

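```bash
python3 - <<'E'
from h import *
S=cal("scene");D=cal("side")
P=np.array([(218,266),(172,296),(145,340),(148,387),(186,427),(250,440),(317,422),(365,381),(380,333),(363,290),(324,263),(272,254)])/1.4
W=np.array([plane(S,*p,72)[:2] for p in P])
A=np.c_[2*W,np.ones(12)]; s=np.linalg.lstsq(A,(W**2).sum(1),rcond=None)[0]
c=s[:2]; print("axis",c,"R",np.sqrt(s[2]+c@c)); 
print("peg ang",np.degrees(np.arctan2(*(W-c).T[::-1])).round(1))
def tri(a,b):
    o1,d1=ray(S,*(np.array(a)/1.4));o2,d2=ray(D,*(np.array(b)/1.4))
    M=np.c_[d1,-d2];k=np.linalg.lstsq(M,o2-o1,rcond=None)[0]
    return (o1+k[0]*d1).round(),(o2+k[1]*d2).round()
e=tri((272,229),(533,230)); r=tri((309,283),(425,209)); print("eye",e,"reel",r,plane(S,309/1.4,283/1.4,97))
for n,p in (("eye",plane(S,272/1.4,229/1.4,66)),("reel",plane(S,309/1.4,283/1.4,97))):
    v=p[:2]-c; print(n,p,np.degrees(np.arctan2(v[1],v[0])),np.hypot(*v))
print("wedges",plane(S,575/1.4,303/1.4,20),plane(S,477/1.4,208/1.4,20))
print("bowl",plane(S,468/1.4,295/1.4,48),"jar",plane(S,359/1.4,224/1.4,78),"lens",plane(S,552/1.4,366/1.4,12),"handle",plane(S,613/1.4,473/1.4,8))
a=cv2.imread("raw_scene0.png")[170:260,370:450];b=cv2.imread("raw_side0.png")[290:370,170:280]
o=np.zeros((600,800,3),np.uint8)
o[:450,:400]=cv2.resize(a,(400,450),interpolation=2);o[:291,400:]=cv2.resize(b,(400,291),interpolation=2)
b=cv2.imread("raw_side0.png")[170:250,330:400];o[300:,400:]=cv2.resize(b,(400,300))
cv2.imwrite("pics/c1.png",o)
E
```

```text
axis [ 559.13221184 -143.23219457] R 135.4346090128332
peg ang [-157.6 -127.8  -97.6  -68.4  -37.5   -7.5   22.4   52.6   82.1  112.7
  142.7  172.8]
eye (array([ 362., -125.,   60.]), array([ 362., -125.,   60.])) reel (array([502., -83.,  91.]), array([502., -83.,  91.])) [507.86452792 -82.78456152  97.        ]
eye [ 368.29641874 -124.35923211   66.        ] 174.35202235909267 191.76675581838776
reel [507.86452792 -82.78456152  97.        ] 130.30240544405794 79.26090938301643
wedges [529.52208144 253.32157349  20.        ] [322.87805948 176.0294415   20.        ]
bowl [516.37175296 112.33010676  48.        ] jar [392.63899419  -8.29253669  78.        ] lens [615.88887683 194.69452702  12.        ] handle [760.36043746 214.38796089   8.        ]
```

View pics/c1.png

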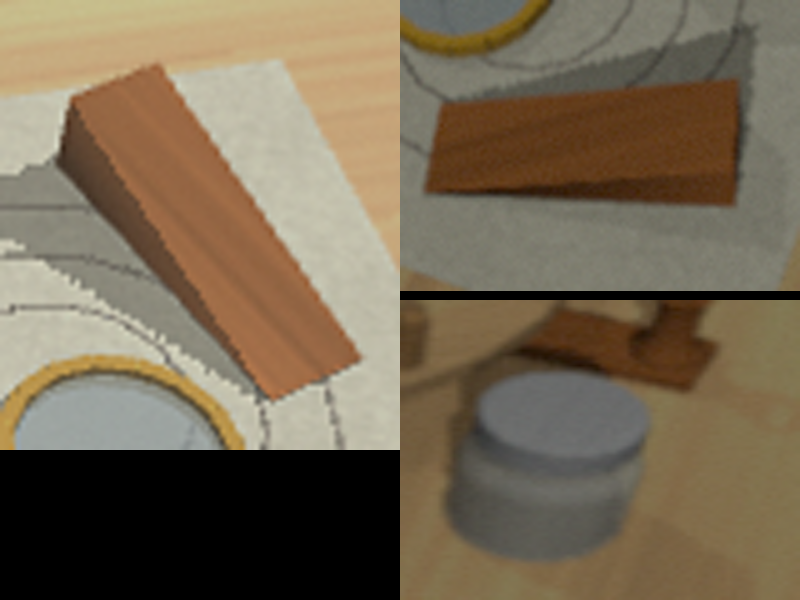

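```bash
python3 - <<'E'
from h import *
S=cal("scene");D=cal("side")
t=plane(S,370+315/5,170+378/5,3);k=plane(S,370+117/5,170+82/5,38)
print("tip",t,"thick",k,"len",np.hypot(*(t-k)[:2]),"dir",np.degrees(np.arctan2(*(t-k)[1::-1])))
# side crop scale 400/110
s=400/110; t2=plane(D,170+34/s,290+145/s,3);k2=plane(D,170+338/s,290+110/s,30);print(t2,k2)
for p in((85,290),(195,190),(5,255)): print("cab",plane(D,p[0]/1.4,p[1]/1.4,0))
st=env.read_state();R=np.array(st["eef_rot"]);print(R.T@(np.array([687,-91,222])-st["position"])/30)
E
```

```text
tip [588.20248103 276.29066548   3.        ] thick [466.71643882 238.75215369  38.        ] len 127.15344399697014 dir 17.170858304097884
[583.85694525 279.34095747   3.        ] [463.31939538 232.19097315  30.        ]
cab [929.22774623 133.94160828   0.        ]
cab [ 895.74211902 -105.67314346    0.        ]
cab [1099.10668205  119.69288026    0.        ]
[ 1.99036791e+01 -9.92233568e+00  7.57420307e-04]
```

{"name": "apply_moves", "arguments": {
  "motion": [
    [1,-0.5,0,0],
    [1,-0.5,0,0],
    [1,-0.5,0,0],
    [1,-0.5,0,0],
    [1,-0.5,0,0],
    [1,-0.5,0,0],
    [1,-0.5,0,0],
    [1,-0.5,0,0]
  ],
  "gripper": 0.2
}}

```text
clock: 1.1
position: [428.1, -393.3, 222.1]
eef_rot: [[0.921, 0.39, -0.001], [0.39, -0.921, 0.0], [-0.0, -0.001, -1.0]]
force: [1.1, 0.5, -0.3]
opening: 35.2
grip_force: 0.0
```

{"name": "apply_moves", "arguments": {
  "motion": [
    [1,-0.5,0,0],
    [1,-0.5,0,0],
    [1,-0.5,0,0],
    [1,-0.5,0,0],
    [1,-0.5,0,0],
    [1,-0.5,0,0],
    [1,-0.5,0,0],
    [1,-0.5,0,0]
  ]
}}

```text
clock: 2.1
position: [602.2, -189.4, 222.0]
eef_rot: [[0.921, 0.39, -0.001], [0.39, -0.921, 0.0], [-0.001, -0.001, -1.0]]
force: [0.3, -0.1, -0.6]
opening: 34.4
grip_force: 0.0
```

{"name": "apply_moves", "arguments": {
  "motion": [
    [1,-0.5,0,0],
    [1,-0.5,0,0],
    [1,-0.5,0,0],
    [0.9,-0.4,0,0],
    [0,0,0,0],
    [0,0,0,0]
  ]
}}

```text
clock: 2.85
position: [686.8, -93.2, 222.0]
eef_rot: [[0.921, 0.39, -0.001], [0.39, -0.921, -0.001], [-0.002, 0.0, -1.0]]
force: [-0.5, -0.6, 0.1]
opening: 34.7
grip_force: 0.0
```

```bash
python3 - <<'E'
from h import *
print(env.read_state()["position"])
C=cal("wrist");im=imaging.grab_frame("wrist"); cv2.imwrite("raw_w1.png",im); cv2.imwrite("pics/w1.png",cv2.resize(im,(784,588)))
print((-C[2].T@C[3]).round(),C[2].round(2))
np.save("w1.npy",np.r_[C[2].ravel(),C[3]])
for n,p in (("axis",(559,-143,36)),("peg",(687,-91,72)),("eye",(367,-124,66)),("reel",(508,-83,97))): print(n,proj(C,p)*1.4)
E
```

```text
[686.79348018 -93.16635348 221.96320421]
[756. -65. 384.] [[ 0.39 -0.92  0.  ]
 [-0.89 -0.38  0.27]
 [-0.25 -0.11 -0.96]]
axis [380.74698803 403.33080972]
peg [382.28286473 268.38188556]
eye [289.34934839 565.12782594]
reel [288.47142757 467.6291017 ]
```

View pics/w1.png

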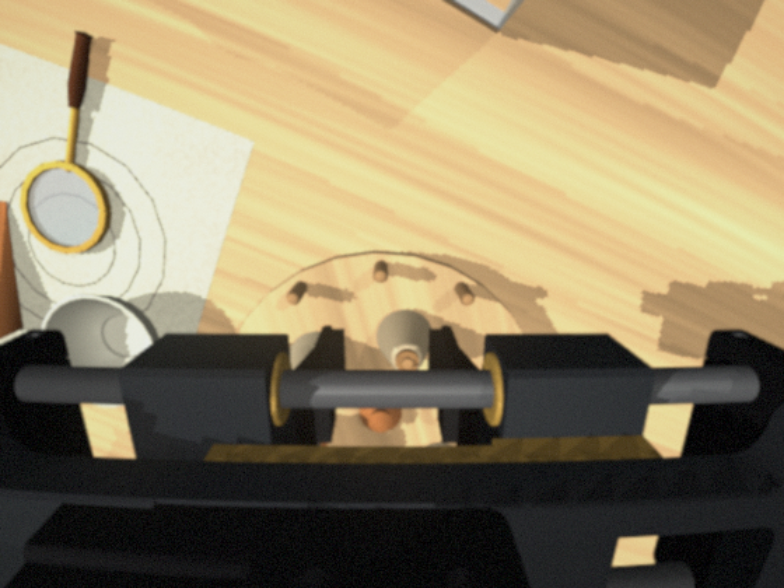

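{"name": "apply_moves", "arguments": {
  "motion": [
    [0,-0.1,1,0],
    [0,0,1,0],
    [0,0,1,0],
    [0,0,1,0],
    [0,0,1,0],
    [0,0,0.9,0],
    [0,0,0,0]
  ]
}}

```text
clock: 3.78
position: [683.6, -91.1, 43.1]
eef_rot: [[0.921, 0.388, -0.005], [0.388, -0.922, -0.0], [-0.005, -0.002, -1.0]]
force: [-0.5, 0.1, 0.7]
opening: 34.6
grip_force: 0.0
```

{"name": "apply_moves", "arguments": {
  "motion": [
    [0,0,0,0],
    [0,0,0,0],
    [0,0,0,0]
  ],
  "gripper": 0.65,
  "grip_force": 3
}}

```text
clock: 4.15
position: [687.0, -89.5, 46.9]
eef_rot: [[0.921, 0.39, 0.002], [0.39, -0.921, -0.0], [0.002, 0.001, -1.0]]
force: [0.8, 0.5, 0.1]
opening: 17.3
grip_force: 0.0
```

```bash
python3 - <<'E'
from h import *
S=cal("scene");D=cal("side")
a=imaging.grab_frame("scene");b=imaging.grab_frame("side")
cv2.imwrite("raw_s2.png",a);cv2.imwrite("raw_d2.png",b)
o=np.zeros((600,800,3),np.uint8)
o[:,:400]=cv2.resize(a[140:350,90:290],(400,420),interpolation=2)[:,:].copy() if False else 0
o[:400,:400]=cv2.resize(a[140:340,90:290],(400,400),interpolation=2)
o[:400,400:]=cv2.resize(b[60:220,210:390],(400,400),interpolation=2)
cv2.imwrite("pics/s2.png",o); st=env.read_state();print(st["position"],st["force"],st["opening"])
E
```

```text
[686.560122   -89.42943779  46.27478221] [ 0.19410789 -0.2320965   0.40813177] 15.906371480667442
```

View pics/s2.png

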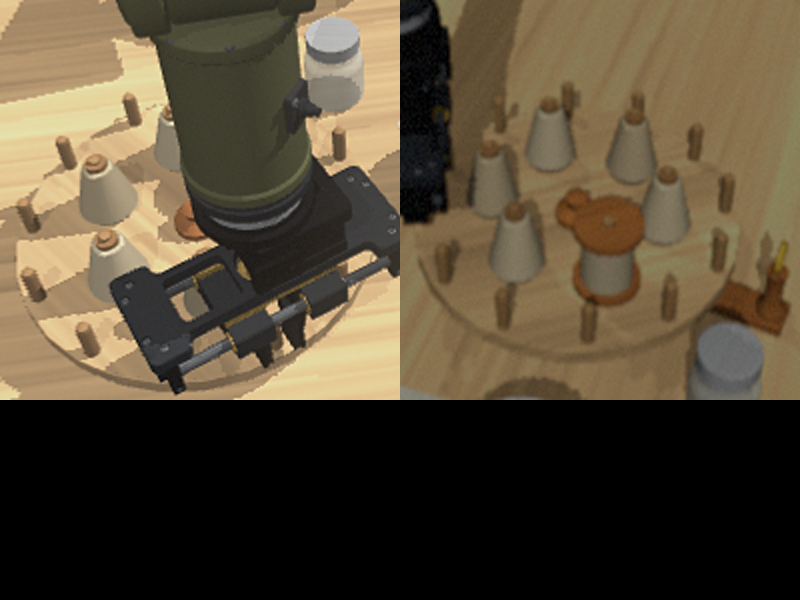

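{"name": "apply_moves", "arguments": {
  "motion": [
    [-0.011,-0.321,0,-0.4],
    [-0.011,-0.321,0,-0.4],
    [-0.011,-0.321,0,-0.4],
    [-0.011,-0.321,0,-0.4],
    [-0.011,-0.321,0,-0.4],
    [-0.011,-0.321,0,-0.4],
    [-0.011,-0.321,0,-0.4],
    [-0.011,-0.321,0,-0.4]
  ]
}}

```text
clock: 5.25
position: [638.8, -29.9, 46.0]
eef_rot: [[0.572, 0.82, 0.001], [0.82, -0.572, -0.0], [0.001, 0.001, -1.0]]
force: [0.9, -0.4, -0.2]
opening: 15.4
grip_force: 0.3
```

{"name": "apply_moves", "arguments": {
  "motion": [
    [-0.011,-0.321,0,-0.4],
    [-0.011,-0.321,0,-0.4],
    [-0.011,-0.321,0,-0.4],
    [0,0,0,0],
    [0,0,0,0]
  ]
}}

```text
clock: 5.88
position: [613.5, -16.4, 45.7]
eef_rot: [[0.393, 0.92, 0.0], [0.92, -0.393, -0.0], [-0.0, 0.0, -1.0]]
force: [-0.6, -0.5, 0.6]
opening: 15.4
grip_force: 0.2
```

```bash
python3 - <<'E'
from h import *
b=imaging.grab_frame("side");a=imaging.grab_frame("scene")
cv2.imwrite("raw_s3.png",a);cv2.imwrite("raw_d3.png",b)
o=np.zeros((600,800,3),np.uint8)
o[:,:]=cv2.resize(b[75:225,205:405],(800,600),interpolation=2)
cv2.imwrite("pics/s3.png",o); st=env.read_state();print(st["clock"],st["position"],st["force"],st["opening"])
E
```

```text
5.975 [613.5214933  -16.46722391  45.59889521] [ 0.29419531 -0.5438702   1.08945923] 14.956360341048082
```

View pics/s3.png

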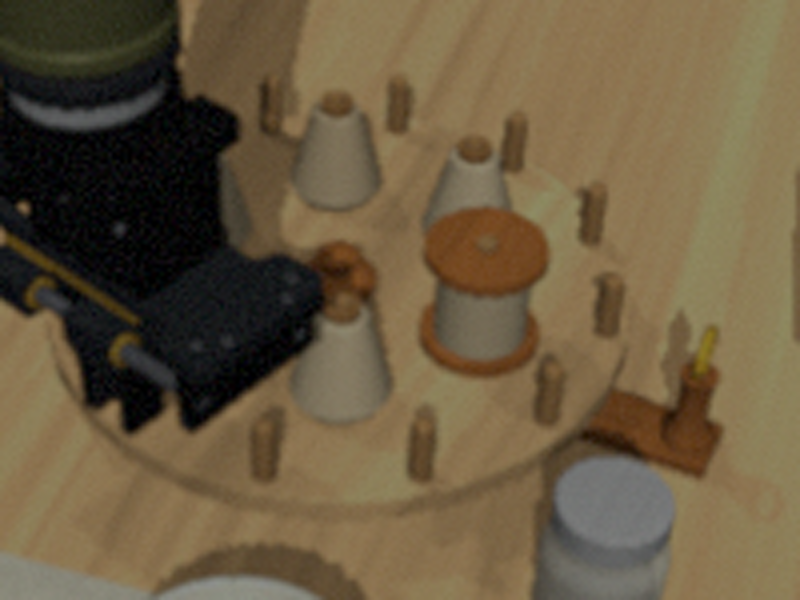

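```bash
python3 - <<'E'
from h import *
from scipy.optimize import least_squares
D=cal("side");S=cal("scene")
P=np.array([(268,412),(424,412),(550,362),(609,278),(593,188),(516,118),(399,80),(275,82)])/4+[205,75]
W=np.array([plane(D,*p,72)[:2] for p in P])
s=least_squares(lambda x:np.hypot(*(W-x).T)-138,[559,-143]);c=s.x
print("axis",c,s.fun.round(1)); a=np.degrees(np.arctan2(*(W-c).T[::-1]));print(a.round(1))
m=np.unwrap(np.radians(a*12))/12;print("phase mod30",np.degrees(m).mean()%30)
def an(p,z,cc=c):
    q=plane(D,p[0]/4+205,p[1]/4+75,z);v=q[:2]-cc;return q.round(1),np.degrees(np.arctan2(v[1],v[0])),np.hypot(*v)
print("eye",an((708,350),66),"post base",an((687,440),10),"arm end mid",an((713,448),10),"reel",an((487,248),97),"reelhole",an((487,243),97))
E
```

```text
axis [ 552.54350368 -141.62338932] [-6.9 -4.3 -0.5  0.3 -0.1 -1.2 -3.4 -7.1]
[  96.2  126.7  155.6 -175.8 -146.4 -117.1  -86.9  -57.3]
phase mod30 4.387149299584323
eye (array([ 360. , -124.2,   66. ]), np.float64(174.833209037866), np.float64(193.32541664163017)) post base (array([ 359.9, -119.2,   10. ]), np.float64(173.3640418453742), np.float64(193.90664004375307)) arm end mid (array([ 346.8, -118.1,   10. ]), np.float64(173.48571218006532), np.float64(207.10586668000954)) reel (array([ 470., -124.,   97.]), np.float64(167.94073692862727), np.float64(84.38299100164217)) reelhole (array([ 471. , -127.5,   97. ]), np.float64(170.19235534084595), np.float64(82.76057537855822))
```

{"name": "apply_moves", "arguments": {
  "motion": [
    [0,-0.16,0,-0.2],
    [0,-0.16,0,-0.2],
    [0,0,0,0],
    [0,0,0,0],
    [0,0,0,0]
  ]
}}

```text
clock: 6.6
position: [604.3, -12.6, 45.5]
eef_rot: [[0.326, 0.945, 0.0], [0.945, -0.326, -0.0], [-0.0, 0.0, -1.0]]
force: [0.1, 1.2, 0.9]
opening: 15.4
grip_force: 0.0
```

{"name": "apply_moves", "arguments": {
  "motion": [
    [0,0,0,0],
    [0,0,-1,0],
    [0,0,-1,0],
    [0,0,-1,0],
    [0,0,-1,0],
    [0,0,-1,0],
    [0,0,-1,0]
  ],
  "gripper": 0.2
}}

```text
clock: 7.48
position: [604.2, -12.5, 226.5]
eef_rot: [[0.326, 0.945, 0.0], [0.945, -0.326, -0.0], [-0.0, 0.0, -1.0]]
force: [0.6, -1.1, -0.8]
opening: 34.8
grip_force: 0.0
```

{"name": "apply_moves", "arguments": {
  "motion": [
    [-1,0,0,0],
    [-1,0,0,0],
    [-1,0,0,0],
    [-1,0,0,0],
    [-1,0,0,0],
    [-1,0,0,0],
    [-1,0,0,0],
    [-1,0,0,0]
  ]
}}

```text
clock: 8.48
position: [525.6, -240.2, 225.6]
eef_rot: [[0.326, 0.945, 0.0], [0.945, -0.326, -0.0], [-0.0, 0.0, -1.0]]
force: [0.7, -0.3, -0.3]
opening: 34.5
grip_force: 0.0
```

{"name": "apply_moves", "arguments": {
  "motion": [
    [-1,0,0,0],
    [-1,0,0,0],
    [0,0,0,0],
    [0,0,0,0],
    [0,0,0,0]
  ]
}}

```text
clock: 9.1
position: [507.2, -294.5, 225.7]
eef_rot: [[0.324, 0.946, 0.0], [0.946, -0.324, 0.0], [0.0, 0.0, -1.0]]
force: [0.7, 0.7, -0.0]
opening: 34.8
grip_force: 0.0
```

```bash
python3 - <<'E'
from h import *
import pickle
print(env.read_state()["position"])
C=cal("wrist");im=imaging.grab_frame("wrist"); cv2.imwrite("raw_w4.png",im); cv2.imwrite("pics/w4.png",cv2.resize(im,(784,588),interpolation=2))
pickle.dump(C,open("w4.pkl","wb"))
E
```

```text
[ 507.17780215 -294.48188295  225.66070553]
```

View pics/w4.png

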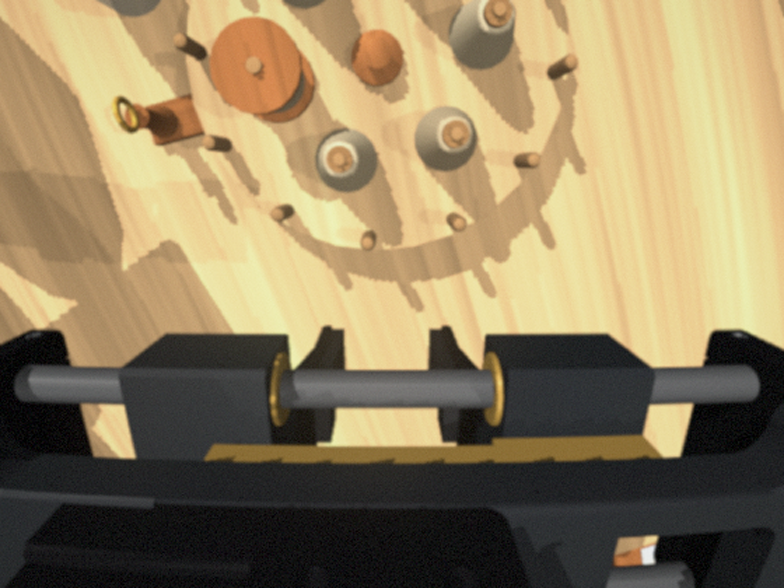

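```bash
python3 - <<'E'
from h import *
import pickle
from scipy.optimize import least_squares
C=pickle.load(open("w4.pkl","rb"))
P=np.array([(182,40),(209,143),(277,215),(367,243),(454,220),(524,160),(572,63)])/1.4
W=np.array([plane(C,*p,72)[:2] for p in P])
s=least_squares(lambda x:np.hypot(*(W-x).T)-138,[559,-143]);c=s.x
print("axis",c,s.fun.round(1)); a=np.degrees(np.arctan2(*(W-c).T[::-1]));print(a.round(1))
def an(p,z,cc=c):
    q=plane(C,p[0]/1.4,p[1]/1.4,z);v=q[:2]-cc;return q.round(1),np.degrees(np.arctan2(v[1],v[0])),np.hypot(*v)
print("eye",an((124,113),66),"reel",an((255,66),97))
m=[(a[i]-(172.0+15-30*0))for i in range(1)]
ph=np.degrees(np.angle(np.exp(1j*np.radians(a*12)).mean()))/12;print("phase",ph%30, "-> reel at",165+ph%30 if ph%30<15 else 135+ph%30)
E
```

```text
axis [ 552.87867586 -141.78908354] [-3.9 -0.4  1.9  2.4 -1.8 -3.9  0.8]
[ 159.6 -170.  -140.7 -111.5  -83.2  -54.8  -23.8]
eye (array([ 363.1, -122.4,   66. ]), np.float64(174.15473442895035), np.float64(190.73340611199313)) reel (array([ 474.2, -136.7,   97. ]), np.float64(176.3137886344175), np.float64(78.87079774152852))
phase 7.954916337099754 -> reel at 172.95491633709975
```

```bash
python3 - <<'E'
from h import *
import pickle
from scipy.optimize import least_squares
C=pickle.load(open("w4.pkl","rb"));im=cv2.imread("raw_w4.png")
hsv=cv2.cvtColor(im,cv2.COLOR_BGR2HSV)
print("hsv reel",hsv[50,175],"wood",hsv[150,300],"eye",hsv[80,84])
m=cv2.inRange(hsv,(5,150,60),(14,255,255));n,l,st,ce=cv2.connectedComponentsWithStats(m)
for i in range(1,n):
    if st[i,4]>40: print(st[i],ce[i].round(1))
T=np.array([(255,66),(340,159),(456,133),(498,11)])/1.4
P=np.array([(182,40),(207,143),(276,216),(367,244),(455,221),(521,160),(573,64)])/1.4
# reprojection fit: axis x,y, phase; plus small camera image rotation/shift absorbed by axis,phase
def res(x,w=0):
    r=[]
    for k,p in zip((0,1,2,3),T):
        t=np.radians(x[2]+60*k);r.append(proj(C,[x[0]+80*np.cos(t),x[1]+80*np.sin(t),97 if k==0 else 96])-p)
    if w!=1:
        for k,p in enumerate(P):
            t=np.radians(x[2]-15+30*k);r.append(proj(C,[x[0]+138*np.cos(t),x[1]+138*np.sin(t),72])-p)
    return np.ravel(r)
for w in(1,0):
    s=least_squares(res,[555,-142,174],args=(w,));print(s.x,s.fun.reshape(-1,2).round(1).tolist())
    q=plane(C,124/1.4,113/1.4,66)[:2]-s.x[:2];print("eye ang",np.degrees(np.arctan2(q[1],q[0])),np.hypot(*q))
E
```

```text
hsv reel [ 12 158 202] wood [ 18 102 227] eye [ 21 163 155]
[ 150   13   74   74 3561] [184.9  48.5]
[252  22  35  39 982] [268.6  40.3]
[ 96  69  48  34 822] [122.2  84.6]
[439 392  19  12 160] [448.2 398.7]
[ 552.71670906 -145.67784741  173.23456088] [[-1.1, -0.2], [-0.7, 0.7], [0.6, 0.7], [1.2, -1.0]]
eye ang 172.98927585990947 191.00783625523454
[ 552.09612951 -145.39911453  172.82415308] [[-2.0, -0.9], [-2.0, 0.4], [-0.6, 1.1], [0.5, -0.4], [-3.3, -0.6], [-0.9, -0.7], [-0.9, -0.6], [-1.0, 0.4], [2.5, 3.3], [9.1, 0.8], [-0.8, -1.0]]
eye ang 173.04974588366127 190.35798182526867
```

{"name": "apply_moves", "arguments": {
  "motion": [
    [1,-0.34,0,0],
    [1,-0.34,0,0],
    [1,-0.34,0,0],
    [1,-0.34,0,0],
    [1,-0.34,0,0],
    [1,-0.34,0,0],
    [1,-0.34,0,0],
    [1,-0.34,0,0]
  ],
  "gripper": -0.5
}}

```text
clock: 10.15
position: [507.5, -40.7, 225.8]
eef_rot: [[0.325, 0.946, 0.0], [0.946, -0.325, -0.0], [-0.0, 0.001, -1.0]]
force: [-0.6, -0.2, 0.2]
opening: 64.9
grip_force: 0.0
```

{"name": "apply_moves", "arguments": {
  "motion": [
    [1,-0.34,0,0],
    [1,-0.34,0,0],
    [1,-0.34,0,0],
    [1,-0.34,0,0],
    [0,0,0,0],
    [0,0,0,0],
    [0,0,0,0]
  ]
}}

```text
clock: 11.02
position: [508.2, 82.8, 225.4]
eef_rot: [[0.328, 0.945, -0.0], [0.945, -0.328, -0.001], [-0.001, 0.0, -1.0]]
force: [0.3, -1.1, 0.1]
opening: 65.0
grip_force: 0.0
```

```bash
python3 - <<'E'
from h import *
import pickle
st=env.read_state();print(st["clock"],st["position"])
C=cal("wrist");im=imaging.grab_frame("wrist"); cv2.imwrite("raw_w5.png",im); cv2.imwrite("pics/w5.png",cv2.resize(im[:250],(784,350),interpolation=2))
cv2.imwrite("raw_s5.png",imaging.grab_frame("scene"))
pickle.dump(C,open("w5.pkl","wb"))
hsv=cv2.cvtColor(im,cv2.COLOR_BGR2HSV)
m=cv2.inRange(hsv,(4,130,40),(14,255,255));n,l,s,ce=cv2.connectedComponentsWithStats(m)
for i in range(1,n):
    if s[i,4]>100:
        ct=cv2.findContours((l==i).astype(np.uint8),0,2)[0][0]; print(s[i],cv2.approxPolyDP(ct,4,True).reshape(-1,2).tolist())
E
```

```text
11.025 [508.24144421  82.83575199 225.41486459]
[ 179    0  113   81 4150] [[284, 1], [249, 0], [179, 50], [206, 80], [291, 14]]
[397   0  50  29 456] [[446, 1], [397, 23], [399, 28], [446, 8]]
[  73  108   55  100 3688] [[73, 108], [99, 205], [126, 207], [121, 110]]
```

View pics/w5.png

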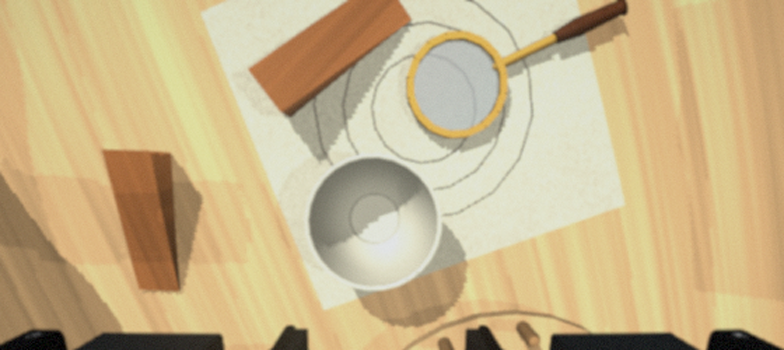

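```bash
python3 - <<'E'
from h import *
import pickle
C=pickle.load(open("w5.pkl","rb"))
A=plane(C,179,50,38);B38=plane(C,206,80,38);B0=plane(C,206,80,0);T=plane(C,291,14,0)
print("A",A,"B38",B38,"B0",B0,"T",T)
print("w38",np.hypot(*(A-B38)[:2]),"w0",np.hypot(*(A-B0)[:2]))
for b in(B38,B0):
    d=(T-b)[:2];print("len",np.hypot(*d),"ang",np.degrees(np.arctan2(d[1],d[0])))
E
```

```text
A [459.79641225 257.02440339  38.        ] B38 [475.95616644 218.11948919  38.        ] B0 [469.67208622 225.31801835   0.        ] T [590.74372878 261.11532407   0.        ]
w38 42.12754447971571 w0 33.2087908281441
len 122.57579811916641 ang 20.534380134319836
len 126.25288008032634 ang 16.47139083122644
```

{"name": "apply_moves", "arguments": {
  "motion": [
    [0,0,0,-1],
    [0,0,0,-1],
    [0,0,0,-1],
    [0,0,0,-1],
    [0,0,0,-1],
    [0,0,0,-1],
    [0,0,0,-1],
    [0,0,0,-1]
  ]
}}

```text
clock: 12.12
position: [508.2, 83.4, 225.5]
eef_rot: [[-0.876, 0.481, -0.0], [0.481, 0.876, -0.0], [-0.0, -0.0, -1.0]]
force: [-0.2, -1.2, -0.0]
opening: 65.6
grip_force: 0.0
```

{"name": "apply_moves", "arguments": {
  "motion": [
    [0,0,0,-1],
    [0,0,0,-1],
    [0,0,0,-1],
    [0,0,0,-1],
    [0,0,0,-0.75],
    [0,0,0,0]
  ]
}}

```text
clock: 12.88
position: [508.2, 83.4, 225.5]
eef_rot: [[-0.949, -0.314, -0.0], [-0.314, 0.949, -0.0], [0.0, -0.0, -1.0]]
force: [-0.4, 0.1, 0.2]
opening: 65.4
grip_force: 0.0
```

{"name": "apply_moves", "arguments": {
  "motion": [
    [-0.215,0.889,0,0],
    [-0.215,0.889,0,0],
    [-0.215,0.889,0,0],
    [-0.215,0.889,0,0],
    [-0.215,0.889,0,0],
    [-0.215,0.889,0,0],
    [0,0,0,0],
    [0,0,0,0]
  ]
}}

```text
clock: 13.88
position: [494.5, 247.1, 225.3]
eef_rot: [[-0.949, -0.315, -0.0], [-0.315, 0.949, -0.001], [0.0, -0.001, -1.0]]
force: [-0.2, -1.4, 0.3]
opening: 65.2
grip_force: 0.0
```

```bash
python3 - <<'E'
from h import *
st=env.read_state();R=np.array(st["eef_rot"]);print(st["clock"],np.round(st["position"],1),np.degrees(np.arctan2(R[1,0],R[0,0])),np.round(st["joints"]))
a=np.radians(18.5);d=np.array([np.cos(a),np.sin(a),0]);g=np.array([527,258,5])-35*d
print(R.T@(g-st["position"])/30)
E
```

```text
13.875 [494.5 247.1 225.3] -161.6613287435359 [ 21.  13. -58.  95.  12.  78.  70.]
[2.05902780e-02 7.27109889e-03 7.34363767e+00]
```

{"name": "apply_moves", "arguments": {
  "motion": [
    [0.3,0,1,0],
    [0,0,1,0],
    [0,0,1,0],
    [0,0,1,0],
    [0,0,1,0],
    [0,0,1,0],
    [0,0,0.7,0],
    [0,0,0.4,0]
  ]
}}

```text
clock: 14.88
position: [485.7, 244.2, 11.5]
eef_rot: [[-0.949, -0.315, -0.001], [-0.315, 0.949, -0.001], [0.001, -0.001, -1.0]]
force: [0.8, 0.3, 0.6]
opening: 65.6
grip_force: 0.0
```

{"name": "apply_moves", "arguments": {
  "motion": [
    [0,0,0.2,0],
    [0,0,0.05,0],
    [0,0,0,0],
    [0,0,0,0]
  ]
}}

```text
clock: 15.38
position: [486.1, 245.5, 5.6]
eef_rot: [[-0.949, -0.317, 0.001], [-0.317, 0.949, 0.0], [-0.001, -0.0, -1.0]]
force: [1.0, -0.6, -0.2]
opening: 65.3
grip_force: 0.0
```

{"name": "apply_moves", "arguments": {
  "motion": [
    [0,0,0,0],
    [0,0,0,0],
    [0,0,0,0],
    [0,0,0,0],
    [0,0,0,0],
    [0,0,0,0]
  ],
  "gripper": 1,
  "grip_force": 25
}}

```text
clock: 16.12
position: [485.6, 245.4, 5.1]
eef_rot: [[-0.948, -0.317, 0.0], [-0.317, 0.948, 0.0], [-0.0, 0.0, -1.0]]
force: [-0.7, -0.5, 0.6]
opening: 39.6
grip_force: 25.0
```

{"name": "apply_moves", "arguments": {
  "motion": [
    [0,0,-0.6,0],
    [0,0,-0.9,0],
    [0,0,-0.9,1],
    [0,0,-0.9,1],
    [0,0,0,1],
    [0,0,0,1],
    [0,0,0,1],
    [0,0,0,1]
  ]
}}

```text
clock: 17.12
position: [485.8, 245.6, 105.2]
eef_rot: [[-0.745, 0.667, 0.001], [0.667, 0.745, 0.0], [-0.001, 0.001, -1.0]]
force: [-0.2, -0.1, -0.4]
opening: 39.9
grip_force: 25.0
```

{"name": "apply_moves", "arguments": {
  "motion": [
    [0,0,0,1],
    [0,0,0,1],
    [0,0,0,1],
    [0,0,0,1],
    [0,0,0,1],
    [0,0,0,1],
    [0,0,0,1],
    [0,0,0,1]
  ]
}}

```text
clock: 18.12
position: [485.7, 245.7, 105.2]
eef_rot: [[0.527, 0.85, 0.001], [0.85, -0.527, 0.001], [0.001, 0.001, -1.0]]
force: [0.4, 0.9, -0.2]
opening: 39.8
grip_force: 25.0
```

{"name": "apply_moves", "arguments": {
  "motion": [
    [0,0.3,0,0.55],
    [0,0.7,0,0],
    [0,0.9,0,0],
    [0,0.9,0,0],
    [0,0.9,0,0],
    [0,0.9,0,0],
    [0,0.9,0,0],
    [0,0.9,0,0]
  ]
}}

```text
clock: 19.12
position: [641.1, 127.8, 103.6]
eef_rot: [[0.603, 0.798, -0.0], [0.798, -0.603, -0.0], [-0.001, -0.0, -1.0]]
force: [0.8, 0.1, -0.0]
opening: 39.7
grip_force: 25.0
```

{"name": "apply_moves", "arguments": {
  "motion": [
    [0,0.9,0,0],
    [0,0.9,0,0],
    [0,0.9,0,0],
    [0,0.5,0,0],
    [0,0,0,0],
    [0,0,0,0]
  ]
}}

```text
clock: 19.88
position: [715.3, 73.7, 103.8]
eef_rot: [[0.601, 0.799, -0.001], [0.799, -0.601, 0.001], [0.0, -0.001, -1.0]]
force: [-0.6, 1.7, -0.6]
opening: 39.9
grip_force: 25.0
```

```bash
python3 - <<'E'
from h import *
import pickle
st=env.read_state();R=np.array(st["eef_rot"]);print(st["clock"],np.round(st["position"],1),np.degrees(np.arctan2(R[1,0],R[0,0])),np.round(st["joints"]),st["opening"])
a=np.radians(53);d=np.array([np.cos(a),np.sin(a),0])
for r in (275,187.5): print(R.T@(np.array([553.5,-142.5,5])+r*d-st["position"])/30)
a=imaging.grab_frame("scene");b=imaging.grab_frame("side");cv2.imwrite("raw_s6.png",a);cv2.imwrite("raw_d6.png",b)
cv2.imwrite("pics/s6.png",np.hstack([cv2.resize(a,(400,300)),cv2.resize(b,(400,300))]))
E
```

```text
19.875 [715.3  73.7 103.8] 53.03929714857087 [  9.  33. -25.  79.  14.  71. -54.] 39.863858960566766
[0.16668089 0.03391044 3.29335917]
[-2.74998509  0.03190999  3.29335054]
```

View pics/s6.png

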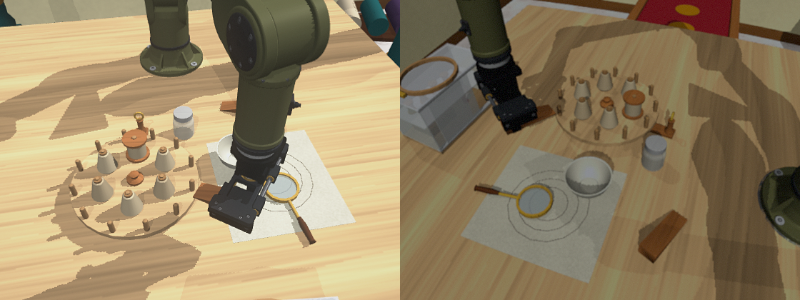

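{"name": "apply_moves", "arguments": {
  "motion": [
    [0.15,0.03,0.8,0],
    [0,0,0.8,0],
    [0,0,0.8,0],
    [0,0,0.4,0],
    [0,0,0.2,0],
    [0,0,0.15,0],
    [0,0,0.1,0],
    [0,0,0,0]
  ]
}}

```text
clock: 20.98
position: [719.6, 75.6, 6.8]
eef_rot: [[0.602, 0.798, 0.0], [0.798, -0.602, -0.0], [0.0, 0.0, -1.0]]
force: [0.4, -0.4, -0.8]
opening: 40.2
grip_force: 25.0
```

{"name": "apply_moves", "arguments": {
  "motion": [
    [0,0,0,0],
    [0,0,0.05,0],
    [0,0,0,0],
    [0,0,0,0]
  ]
}}

```text
clock: 21.48
position: [719.5, 75.6, 5.1]
eef_rot: [[0.602, 0.798, 0.0], [0.798, -0.602, -0.0], [0.0, 0.0, -1.0]]
force: [0.2, -0.6, -0.1]
opening: 39.9
grip_force: 25.0
```

{"name": "apply_moves", "arguments": {
  "motion": [
    [0,0,0,0],
    [0,0,0,0],
    [0,0,0,0]
  ],
  "gripper": -0.15
}}

```text
clock: 21.85
position: [719.5, 75.6, 5.1]
eef_rot: [[0.602, 0.798, 0.0], [0.798, -0.602, -0.0], [-0.0, 0.0, -1.0]]
force: [0.0, -0.1, 0.8]
opening: 49.2
grip_force: 0.0
```

{"name": "apply_moves", "arguments": {
  "motion": [
    [0,0,0,0],
    [0,0,0,0],
    [0,0,0,0],
    [-0.2,0,0,0],
    [-0.3,0,0,0],
    [-0.3,0,0,0],
    [-0.3,0,0,0],
    [-0.3,0,0,0]
  ],
  "gripper": 1,
  "grip_force": 20
}}

```text
clock: 22.85
position: [693.6, 41.2, 5.0]
eef_rot: [[0.603, 0.798, -0.0], [0.798, -0.603, -0.0], [-0.0, 0.0, -1.0]]
force: [0.5, -0.1, 0.6]
opening: 39.5
grip_force: 20.0
```

{"name": "apply_moves", "arguments": {
  "motion": [
    [-0.3,0,0,0],
    [-0.3,0,0,0],
    [-0.2,0,0,0],
    [-0.1,0,0,0],
    [0,0,0,0],
    [0,0,0,0]
  ]
}}

```text
clock: 23.6
position: [678.0, 20.8, 5.0]
eef_rot: [[0.602, 0.799, 0.0], [0.799, -0.602, 0.0], [0.0, -0.0, -1.0]]
force: [0.3, -0.6, -0.4]
opening: 40.0
grip_force: 20.0
```

{"name": "apply_moves", "arguments": {
  "motion": [
    [-0.1,0,0,0],
    [-0.1,0,0,0],
    [-0.1,0,0,0],
    [-0.1,0,0,0],
    [0,0,0,0],
    [0,0,0,0]
  ]
}}

```text
clock: 24.35
position: [670.6, 10.9, 5.0]
eef_rot: [[0.602, 0.798, -0.0], [0.798, -0.602, -0.0], [-0.0, 0.0, -1.0]]
force: [0.7, 0.1, -0.1]
opening: 40.0
grip_force: 20.0
```

{"name": "apply_moves", "arguments": {
  "motion": [
    [-0.05,0,0,0],
    [-0.05,0,0,0],
    [-0.05,0,0,0],
    [0,0,0,0]
  ]
}}

```text
clock: 24.85
position: [667.8, 7.1, 5.0]
eef_rot: [[0.603, 0.798, -0.0], [0.798, -0.603, -0.0], [-0.0, 0.0, -1.0]]
force: [-0.6, 0.7, -0.2]
opening: 39.8
grip_force: 20.0
```

r now ≈ 188; jam should come soon.

{"name": "apply_moves", "arguments": {
  "motion": [
    [-0.05,0,0,0],
    [-0.05,0,0,0],
    [0,0,0,0],
    [0,0,0,0]
  ]
}}

```text
clock: 25.35
position: [666.1, 4.9, 5.0]
eef_rot: [[0.602, 0.798, -0.0], [0.798, -0.602, -0.0], [-0.0, 0.0, -1.0]]
force: [0.2, 1.2, -0.3]
opening: 39.9
grip_force: 20.0
```

{"name": "apply_moves", "arguments": {
  "motion": [
    [-0.05,0,0,0],
    [-0.05,0,0,0],
    [0,0,0,0],
    [0,0,0,0]
  ]
}}

```text
clock: 25.85
position: [664.2, 2.4, 5.0]
eef_rot: [[0.602, 0.798, -0.0], [0.798, -0.602, -0.0], [-0.0, -0.0, -1.0]]
force: [0.0, -0.1, -0.5]
opening: 39.7
grip_force: 20.0
```

{"name": "apply_moves", "arguments": {
  "motion": [
    [-0.05,0,0,0],
    [-0.05,0,0,0],
    [0,0,0,0],
    [0,0,0,0]
  ]
}}

```text
clock: 26.35
position: [663.7, 2.1, 5.2]
eef_rot: [[0.601, 0.799, 0.003], [0.799, -0.601, 0.002], [0.003, 0.001, -1.0]]
force: [3.9, 3.6, -3.9]
opening: 39.8
grip_force: 20.0
```

{"name": "apply_moves", "arguments": {
  "motion": [
    [-0.05,0,0,0],
    [-0.05,0,0,0],
    [0,0,0,0],
    [0,0,0,0]
  ]
}}

```text
clock: 26.85
position: [663.3, 2.2, 5.4]
eef_rot: [[0.6, 0.8, 0.006], [0.8, -0.6, 0.005], [0.008, 0.002, -1.0]]
force: [7.1, 6.9, -6.2]
opening: 39.6
grip_force: 20.0
```

```bash
python3 - <<'E'
from h import *
a=imaging.grab_frame("scene");b=imaging.grab_frame("side");w=imaging.grab_frame("wrist")
for n,i in zip("abw",(a,b,w)): cv2.imwrite(f"raw_7{n}.png",i)
S=cal("scene");D=cal("side")
for C,n in((S,"scene"),(D,"side")): print(n,proj(C,(663,0,20)),proj(C,(635,-35,36)))
print(env.read_state()["force"],env.read_state()["effort"])
E
```

```text
scene [286.03930245 299.16698518] [261.2594652  281.96100717]
side [209.9180971  185.75733251] [229.77825779 171.18815963]
[ 7.33089321  7.28285993 -5.86785247] [  4.74394709 -56.96820259  -2.17378043 -24.6687448    1.34505875
   2.98954301  -0.07743264]
```

{"name": "apply_moves", "arguments": {
  "motion": [
    [-0.05,0,0,0],
    [-0.05,0,0,0],
    [0,0,0,0],
    [0,0,0,0]
  ],
  "grip_force": 30
}}

```text
clock: 27.5
position: [663.0, 2.4, 5.6]
eef_rot: [[0.598, 0.801, 0.009], [0.801, -0.599, 0.008], [0.012, 0.003, -1.0]]
force: [11.4, 10.5, -9.7]
opening: 40.0
grip_force: 30.0
```

{"name": "apply_moves", "arguments": {
  "motion": [
    [-0.05,0,0,0],
    [-0.05,0,0,0],
    [0,0,0,0],
    [0,0,0,0]
  ]
}}

```text
clock: 28.0
position: [662.6, 2.6, 5.8]
eef_rot: [[0.597, 0.802, 0.013], [0.802, -0.597, 0.011], [0.016, 0.003, -1.0]]
force: [14.7, 14.4, -12.5]
opening: 39.9
grip_force: 30.0
```

{"name": "apply_moves", "arguments": {
  "motion": [
    [0.15,0,0,0],
    [0.15,0,0,0],
    [0,0,0,0]
  ]
}}

```text
clock: 28.38
position: [662.8, 2.1, 5.1]
eef_rot: [[0.601, 0.799, 0.001], [0.799, -0.601, 0.002], [0.002, -0.001, -1.0]]
force: [1.5, 4.7, -2.4]
opening: 39.7
grip_force: 30.0
```

{"name": "apply_moves", "arguments": {
  "motion": [
    [0,0,0,0],
    [0,0,0,0],
    [0,0,0,0],
    [0,0,0,0]
  ],
  "gripper": -0.4
}}

```text
clock: 28.88
position: [662.5, -0.5, 5.1]
eef_rot: [[0.603, 0.798, -0.0], [0.798, -0.603, -0.001], [-0.001, 0.0, -1.0]]
force: [-0.4, 0.6, -0.1]
opening: 59.7
grip_force: 0.0
```

{"name": "apply_moves", "arguments": {
  "motion": [
    [0.4,0,0,0],
    [0.5,0,-0.5,0],
    [0.5,0,-0.8,0],
    [0.5,0,-0.8,0],
    [0.5,0,0,0],
    [0,0,0,0]
  ]
}}

```text
clock: 29.62
position: [706.0, 60.2, 67.6]
eef_rot: [[0.6, 0.8, -0.0], [0.8, -0.6, 0.001], [0.001, -0.001, -1.0]]
force: [-0.5, 0.9, -0.1]
opening: 60.8
grip_force: 0.0
```

```bash
python3 - <<'E'
from h import *
st=env.read_state();print(st["clock"],st["position"],st["force"])
w=imaging.grab_frame("wrist");a=imaging.grab_frame("scene");b=imaging.grab_frame("side")
for n,i in zip("wab",(w,a,b)): cv2.imwrite(f"raw_8{n}.png",i)
# drift of scene elements since raw_s6 (before insertion)
for n,f,box in(("scene","raw_s6.png",(150,90,280,250)),):
    p=cv2.imread(f);q=a
    x0,y0=85,165
    for nm,(u,v,h) in {"reel":(190,203,26),"eye":(194,165,12),"bowl":(320,210,26),"jar":(256,170,24)}.items():
        t=p[v-h:v+h,u-h:u+h];s=q[v-h-8:v+h+8,u-h-8:u+h+8]
        r=cv2.matchTemplate(s,t,5);_,m,_,l=cv2.minMaxLoc(r);print(nm,round(m,3),np.array(l)-8)
E
```

```text
29.625 [706.01721938  60.21570488  67.56158072] [-0.45458003  0.90571024 -0.12815544]
reel 0.978 [0 0]
eye 1.0 [0 0]
bowl 0.674 [-8 -8]
jar 0.999 [0 0]
```

{"name": "apply_moves", "arguments": {
  "motion": [
    [0,0,0.3,0],
    [0,0,0.6,0],
    [0,0,0.6,0],
    [0,0,0.3,0],
    [0,0,0,0],
    [0,0,0,0],
    [0,0,0,0]
  ],
  "gripper": 1
}}

```text
clock: 30.65
position: [706.5, 57.8, 14.9]
eef_rot: [[0.602, 0.798, 0.001], [0.798, -0.602, 0.0], [0.001, 0.001, -1.0]]
force: [0.4, -0.3, 0.3]
opening: 2.8
grip_force: 0.0
```

{"name": "apply_moves", "arguments": {
  "motion": [
    [-0.3,0,0,0],
    [-0.3,0,0,0],
    [-0.3,0,0,0],
    [-0.1,0,0,0],
    [0,0,0,0],
    [0,0,0,0]
  ]
}}

```text
clock: 31.4
position: [688.0, 34.1, 14.1]
eef_rot: [[0.602, 0.799, 0.0], [0.799, -0.602, 0.0], [0.0, 0.0, -1.0]]
force: [-0.8, -1.0, -0.5]
opening: 0.8
grip_force: 0.0
```

{"name": "apply_moves", "arguments": {
  "motion": [
    [-0.1,0,0,0],
    [-0.1,0,0,0],
    [-0.1,0,0,0],
    [0,0,0,0],
    [0,0,0,0]
  ]
}}

```text
clock: 32.02
position: [684.0, 29.6, 14.3]
eef_rot: [[0.601, 0.799, 0.004], [0.799, -0.601, 0.004], [0.006, 0.001, -1.0]]
force: [4.7, 4.9, -3.7]
opening: 0.3
grip_force: 3.4
```

{"name": "apply_moves", "arguments": {
  "motion": [
    [-0.1,0,0,0],
    [-0.1,0,0,0],
    [-0.1,0,0,0],
    [-0.1,0,0,0],
    [0,0,0,0],
    [0,0,0,0]
  ]
}}

```text
clock: 32.78
position: [681.6, 31.3, 15.2]
eef_rot: [[0.596, 0.803, 0.016], [0.803, -0.596, 0.017], [0.023, 0.002, -1.0]]
force: [17.3, 19.9, -14.3]
opening: 0.5
grip_force: 13.0
```

{"name": "apply_moves", "arguments": {
  "motion": [
    [-0.1,0,0,0],
    [-0.1,0,0,0],
    [0,0,0,0],
    [0,0,0,0]
  ]
}}

```text
clock: 33.28
position: [680.3, 32.1, 15.6]
eef_rot: [[0.593, 0.805, 0.021], [0.805, -0.593, 0.024], [0.032, 0.003, -0.999]]
force: [24.2, 28.2, -18.0]
opening: 0.3
grip_force: 17.9
```

{"name": "apply_moves", "arguments": {
  "motion": [
    [0.3,0,0,0],
    [0.5,0,0,0],
    [0.6,0,0,0],
    [0.6,0,-0.5,0],
    [0,0,-1,0],
    [0,0,-1,0],
    [0,0,-1,0],
    [0,0,-1,0]
  ]
}}

```text
clock: 34.28
position: [707.8, 59.3, 150.1]
eef_rot: [[0.603, 0.798, -0.0], [0.798, -0.603, -0.001], [-0.001, 0.0, -1.0]]
force: [-0.3, 0.4, -0.4]
opening: 0.0
grip_force: 0.0
```

{"name": "apply_moves", "arguments": {
  "motion": [
    [0.6,-0.8,-0.8,0],
    [0.6,-0.8,-0.6,0],
    [0.6,-0.8,0,0],
    [0.6,-0.8,0,0],
    [0,0,0,0],
    [0,0,0,0]
  ]
}}

```text
clock: 35.02
position: [675.0, 173.7, 190.9]
eef_rot: [[0.604, 0.797, 0.0], [0.797, -0.604, -0.002], [-0.001, 0.001, -1.0]]
force: [-0.0, -1.1, 0.1]
opening: 0.3
grip_force: 0.0
```

```bash
python3 - <<'E'
from h import *
st=env.read_state();print(st["clock"],st["position"],st["force"])
a=imaging.grab_frame("scene");b=imaging.grab_frame("side")
cv2.imwrite("raw_9a.png",a);cv2.imwrite("raw_9b.png",b)
A=cv2.resize(a[150:350,80:330],(400,320),interpolation=2);B=cv2.resize(b[80:230,180:405],(400,267),interpolation=2)
o=np.zeros((600,800,3),np.uint8);o[:320,:400]=A;o[:267,400:]=B
o[320:600,:373]=cv2.resize(a,(373,280));o[320:600,400:773]=cv2.resize(b,(373,280));cv2.imwrite("pics/f.png",o)
for n,f,g in(("scene","raw_scene0.png",a),):
    p=cv2.imread(f)
    for nm,(u,v,h) in {"eye":(194,165,12),"bowl":(334,210,34),"jar":(256,170,24),"lens":(394,262,30)}.items():
        t=p[v-h:v+h,u-h:u+h];s=g[v-h-8:v+h+8,u-h-8:u+h+8]
        _,m,_,l=cv2.minMaxLoc(cv2.matchTemplate(s,t,5));print(nm,round(m,3),np.array(l)-8)
E
```

```text
35.025 [675.00925539 173.68760413 190.93580889] [-0.01231531 -1.13148642  0.07990722]
eye 0.999 [0 0]
bowl 0.992 [0 0]
jar 0.991 [0 0]
lens 0.857 [0 0]
```

View pics/f.png

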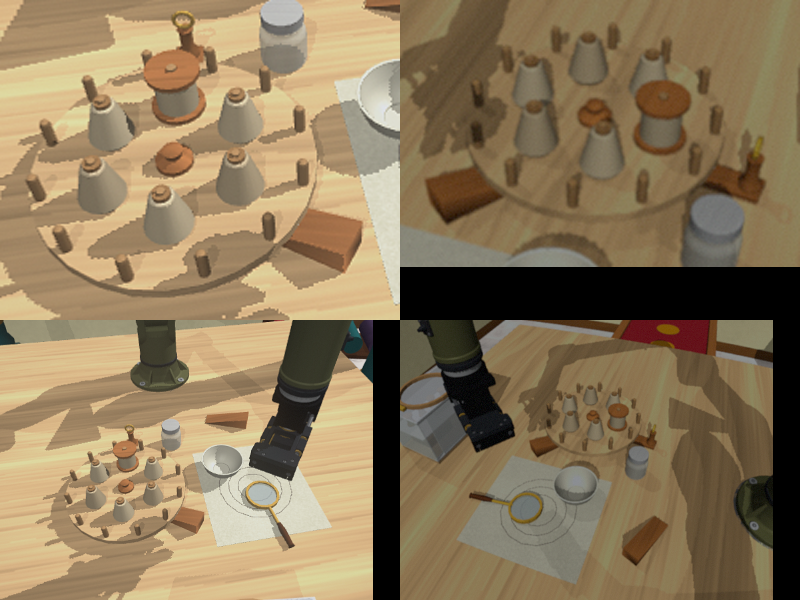

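```bash
python3 - <<'E'
from h import *
from scipy.optimize import least_squares
S=cal("scene")
P=np.array([(147,54),(210,50),(265,70),(300,110),(302,162),(268,216),(203,254),(124,259),(62,230),(36,178),(48,123),(88,79)])/1.6+[80,150]
T=np.array([(172,69),(236,94),(236,153),(166,191),(91,161),(100,101)])/1.6+[80,150]
def res(x):
    r=[proj(S,[x[0]+138*np.cos(t),x[1]+138*np.sin(t),72])-p for p,t in zip(P,np.radians(x[2]+15-30*np.arange(12)))]
    r+=[proj(S,[x[0]+80*np.cos(t),x[1]+80*np.sin(t),97])-p for p,t in zip(T,np.radians(x[2]-60*np.arange(6)))]
    return np.ravel(r)
s=least_squares(res,[556,-143,174]);print(s.x,np.abs(s.fun).max(),s.fun.reshape(-1,2).round(1).tolist())
e=plane(S,183/1.6+80,20/1.6+150,66)[:2]-s.x[:2];print(np.degrees(np.arctan2(e[1],e[0])),np.hypot(*e))
e=plane(S,272/1.4,229/1.4,66)[:2]-s.x[:2];print(np.degrees(np.arctan2(e[1],e[0])),np.hypot(*e))
q=plane(S,80+333/1.6,150+223/1.6,30)
# wedge thick end: top corners
c1=plane(S,80+302/1.6,150+0,38)
for p in ((308,210),(362,222),(347,268)): print(plane(S,80+p[0]/1.6,150+p[1]/1.6,38 if p[1]<260 else 0))
E
```

```text
[ 555.95065402 -143.46336028  174.55800068] 2.4359550870205453 [[-0.1, -1.0], [0.2, -0.8], [0.5, -1.2], [0.7, -1.3], [2.0, -0.2], [1.7, 0.4], [-0.0, 0.3], [-0.8, 0.5], [-1.8, 0.2], [-2.4, 0.4], [-2.1, 0.1], [-0.4, -0.5], [0.4, -0.3], [1.3, -1.1], [1.3, 0.2], [-2.2, 0.7], [0.6, 0.8], [1.3, -0.5]]
174.18618642984498 191.66268542946707
174.18703373560427 188.62417589361237
[638.05573017 -17.3656924   38.        ]
[660.85988377  32.43359522  38.        ]
[686.64136866  13.20493849   0.        ]
```

```bash
python3 -c "
from workcell import env
print(env.finish_job())"
```

```text
the job is handed in; nothing more can be done
None
```

The reel stands at the guide, measured within about 0.5°. The wedge is jammed under the rim on the robot's far-left side: it stopped advancing and held against about 37 N. The bowl and jar did not move in the before/after scene images. The magnifier also matched at zero shift, though less clearly. The job is handed in at about 35 s of the 72 s allowed.

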